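Fit the matching hub to the tilted decorating wheel and set it to its pointer

ROBOT

A 7-joint arm with a two-finger parallel gripper is mounted at the origin on the work surface. World frame = base frame: x ahead of the robot, y to its left, z up, the work surface at z = 0. Lengths are in m, angles in degrees, forces in N, time in s.
With the tool pointing down it reaches from about 0.425 to 0.875 m from the base axis. Payload 4.7 kg.
Tool frame: the origin (TCP) lies between the finger pads; the fingertips stand env.tip_reach ahead of it and the grasp point (between the pads) lies 2 mm behind it (env.tip_reach is the distance from the TCP to the fingertips, in m); z points along the fingers, y is the line along which they close (so a half turn about z gives the same grasp; the last joint's range is limited). The gripper opens to 87 mm and grips with 3 to 60 N. Pads are 19 mm wide; open, the fingers measure 117 mm over their backs; the gripper's body (75 mm by 190 mm) begins 51 mm behind the grasp point.
Start: joints at [72.599, 18.392, -4.016, 83.108, 1.295, 78.541, -3.26], TCP at [0.203, -0.617, 0.24] pointing down, gripper open.
Joint ranges: [-163.93, 163.93], [-17.29, 119.83], [-79.2, 71.16], [3.27, 140.29], [-89.18, 269.18], [5.43, 117.66], [-154.24, 154.24]. Speed limits (degrees/s): [147.25, 147.25, 180, 180, 180, 180, 180].

INTERFACE

Orientations are given as [roll, pitch, yaw] about the fixed x, y, z axes, in that order (R = Rz(yaw) Ry(pitch) Rx(roll)).
In Python, from cell import env, ticket, read_camera gives the robot as it stands (env), with the cameras as plain functions and the job (ticket).
- The arm moves only by the shell command python3 steer.py 'ROWS' [FORCE]. ROWS is rows parted by semicolons, their numbers by spaces, 1 to 8 of them, each of 5 numbers: dx, dy, dz in m, then a turn about the tool's z in degrees, then the finger opening in m; each row is the pose to reach, as a shift and turn from the pose commanded when the command began, along the tool's axes at that moment; what a row does not reach only later rows make up. A row lasts 1/12 s, in which the tool goes at most 0.0417 m and 7.16 degrees, less where a joint would pass 70% of its speed; a pose out of reach is approached as far as the arm can. The fingers move at their own pace and stop on an object; FORCE is the grip in N (left out, the last holds). Time passes only in rows, so rows that do not move let the fingers close. It prints the time, the measured TCP pose, the force, the opening and the grip force at its end.
- env.get_obs(): the state, without advancing time (a new reading comes with each control period).
- read_camera(name): name is "scene" or "top" or "wrist"; returns a dict with "color" (400x640x3 uint8, blue, green, red), "fx", "fy", "cx", "cy" (pixels), "world_from_camera" (4x4, takes a point from camera to world coordinates). Camera axes: x right, y down, z forward; pixel columns grow to the right and rows downward; lengths in m; the calibration is good to about 2 mm. A picture is of the moment at which its call begins. There is no depth.
- ticket.sign_off(): hands the job in; it is judged then, once.
The state is a dict: "time_s": time; "qpos": joint angles; "joint_velocities": joint speeds; "effort": joint torques, N m; "tool_pos": TCP position; "tool_rot": TCP orientation; "force": force on the tool from outside, world axes, zero at the start; "wrist_torque": the same for the moment, N m; "grip_width": finger opening in m; "grasp_force": force on a finger pad.
Only numpy, scipy, OpenCV 4.12 (cv2) and the standard library are available. Lean on these libraries where they do the work, as an engineer would, in place of code of your own. Each camera call takes 0.05 s, during which the arm holds its last target. There are 200 camera calls.

TASK

Of the three wheel hubs on the pottery table, find the one whose two keyways line up with the two brass keys on the leaning spindle of the grey decorating stand, and slide it onto the spindle fully home against the collar. Then turn the spindle by that hub until the red stripe on its flange points at the yellow pointer, and let go. Leave the other two hubs and everything else on the table where they are.

Things in the scene. Friction and masses are not known exactly. Their poses are not given: they have to be found in the camera images.
- hub_a: aluminium hub, white bore liner, 0.34-0.6 kg: flange 110 mm dia, 12 thick; round boss on it 54 dia; height 54 in all. Through bore 29 dia with two keyways 13 wide, cut to 21.5 from the axis over the full height, 80 degrees apart: at +40 and -40 degrees about x. Origin: centre of underside; z up through the boss; x to the red stripe on the flange, midway between the keyways. Stands boss up.
- hub_b: aluminium hub, white bore liner, 0.34-0.6 kg: flange 110 mm dia, 12 thick; round boss on it 54 dia; height 54 in all. Through bore 29 dia with two keyways 13 wide, cut to 21.5 from the axis over the full height, 120 degrees apart: at +60 and -60 degrees about x. Origin: centre of underside; z up through the boss; x to the red stripe on the flange, midway between the keyways. Stands boss up.
- hub_c: aluminium hub, white bore liner, 0.34-0.6 kg: flange 110 mm dia, 12 thick; round boss on it 54 dia; height 54 in all. Through bore 29 dia with two keyways 13 wide, cut to 21.5 from the axis over the full height, 160 degrees apart: at +80 and -80 degrees about x. Origin: centre of underside; z up through the boss; x to the red stripe on the flange, midway between the keyways. Stands boss up.
- stand: fixed grey stand: base 190 x 150 x 16 mm, column leaning 30 degrees from vertical towards the stand's -x. Origin on the table straight below the seat, which is 115 mm up; z up. A yellow pointer on the uphill (+x) side, 61 to 72 mm from the spindle axis, reaches no higher than a fitted hub's flange top.
- seat (a point): centre of the upper face of the spindle's collar (76 mm dia); turns with the spindle. z: along the leaning spindle axis, outwards; x: midway between the two brass keys, marked by a red stripe on the collar. A fitted hub sits boss outwards with its underside on this face and its red stripe over the collar's (hub origin and axes meet the seat's).
- shaft_tip (a point): outer end of the keyed shaft, on its axis, 51 mm from the seat; same axes as the seat. Shaft 26 mm dia, tapering to 18 over its last 7 mm. Two brass keys 120 degrees apart, at +60 and -60 degrees about x, 10 mm wide, reaching 19.5 mm from the axis, running from the collar to 37 mm above it.
- spindle (a joint): turn of the spindle in rad, growing counter-clockwise seen from the spindle's outer end; 0: the red stripe points at the yellow pointer. Starts between 0.5 and 1.4, range -0.6 to 2.2. Stays where it is left (friction about 0.08 N m).
- tool_bucket: loose brown bucket of wooden modelling tools, 104 mm diameter, 100 mm tall, tools up to 215 mm above the table; origin under its centre. Bystander.
- rolling_pin: wooden rolling pin, 60 mm diameter, 300 mm long along its y, lying; origin on the table under its middle. Bystander.
- marker: white marker pen with black cap, 135 mm long along its x, 16 mm thick, lying; origin under its middle. Bystander.
- mug: terracotta-coloured mug, 76 mm diameter, 85 mm tall, handle at its +y; origin under its centre. Bystander.
- glaze_jar: green glaze jar with white cap, 72 mm diameter, 95 mm tall; origin under its centre. Bystander.
- bowl: grey clay-coloured bowl, 150 mm rim diameter, 60 mm tall; origin under its centre. Bystander.
- slip_bottle: blue slip bottle with white cap, 56 mm diameter, 150 mm tall; origin under its centre. Bystander.

How it is judged:
By the outcome, as a careful person would: the job done as asked, in the order asked, and still so for the second after the job is handed in, with the robot touching nothing.
It also fails if it takes over 51 s, if anything falls off the work surface, if the arm or the gripper's body presses on something with over 40 N, if the wrist force passes 120 N, or if a joint passes its speed limit or range.

## Working session

There is one attempt and no reset: what is moved stays moved. The work goes in short steps, Python scripts to look and compute and a shell command to move; the robot and the scene stay as the last step left them, time stands still between calls to the robot, and variables do not carry over. Pictures are saved under pics/ and viewed, at most 10 in all, crops included, and the job is handed in when it is done.

```bash
ls; mkdir -p pics; cat > h.py <<'E'
import numpy as np, cv2
from cell import env, ticket, read_camera
from scipy.spatial.transform import Rotation as R
def cam(n):
    c=read_camera(n); return c
def ray(c,u,v):
    T=np.array(c["world_from_camera"]); d=T[:3,:3]@np.array([(u-c["cx"])/c["fx"],(v-c["cy"])/c["fy"],1]); return T[:3,3],d/np.linalg.norm(d)
def onplane(c,u,v,z):
    o,d=ray(c,u,v); return o+d*(z-o[2])/d[2]
def tri(rays):
    A=np.zeros((3,3));b=np.zeros(3)
    for o,d in rays:
        P=np.eye(3)-np.outer(d,d);A+=P;b+=P@o
    x=np.linalg.solve(A,b); return x,[np.linalg.norm((np.eye(3)-np.outer(d,d))@(x-o)) for o,d in rays]
def proj(c,p):
    T=np.linalg.inv(np.array(c["world_from_camera"])); q=T[:3,:3]@np.array(p)+T[:3,3]; return np.array([q[0]/q[2]*c["fx"]+c["cx"],q[1]/q[2]*c["fy"]+c["cy"]])
E
python3 - <<'E'
from h import *
import pickle
for n in("scene","top","wrist"):
    c=cam(n); cv2.imwrite(f"pics/{n}0.png",c["color"]); pickle.dump(c,open(f"{n}0.pkl","wb"))
    print(n,c["fx"],c["cx"],c["cy"],np.round(c["world_from_camera"],3).tolist())
print(env.tip_reach, env.get_obs())
E
```

```text
cell.py
pics
steer.py
scene 470.3217510524596 322.6288178878396 197.43019250668425 [[-0.778, 0.462, -0.426, 1.088], [0.628, 0.567, -0.533, 0.682], [-0.005, -0.682, -0.731, 1.057], [0.0, 0.0, 0.0, 1.0]]
top 512.6813499552615 323.26033532966187 193.45284159812692 [[0.074, -0.975, 0.209, 0.293], [-0.997, -0.072, 0.018, -0.012], [-0.003, -0.209, -0.978, 1.365], [0.0, 0.0, 0.0, 1.0]]
wrist 288.5074167141839 321.8723818722906 195.44575736246384 [[0.313, -0.915, -0.257, 0.273], [-0.95, -0.301, -0.083, -0.595], [-0.002, 0.27, -0.963, 0.384], [0.0, 0.0, 0.0, 1.0]]
0.017 {'time_s': 0.15, 'qpos': array([72.60088954, 18.42979906, -4.01800252, 83.15983786,  1.29378673,
       78.54093369, -3.2616454 ]), 'joint_velocities': array([ 0.042037  , -0.10557217, -0.02843455, -0.17883531, -0.03756068,
        0.10492994,  0.07005679]), 'effort': array([ 6.12220592e-04, -4.91792750e+01, -4.04146314e-01, -3.12876642e+01,
       -6.41241088e-02,  4.05081804e-02,  9.72590738e-05]), 'tool_pos': array([ 0.20295551, -0.61707822,  0.23869877]), 'tool_rot': array([-1.79914591e+02,  3.14866909e-03,  1.82089858e+01]), 'force': array([-0.70808234, -0.64956321,  0.56320064]), 'wrist_torque': array([ 0.00535841, -0.01748103, -0.00616468]), 'grasp_force': 0.0, 'grip_width': 0.08689094588239021}
```

View pics/top0.png

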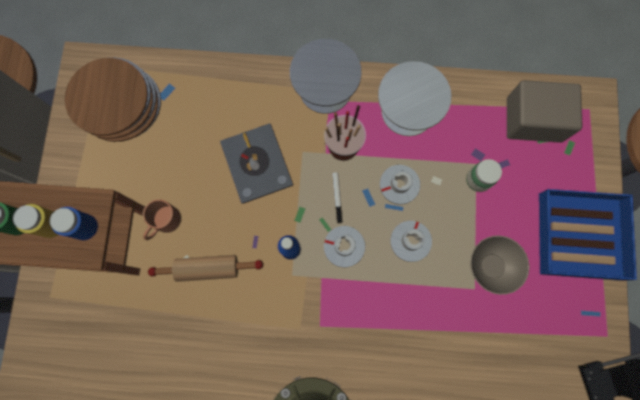

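View pics/scene0.png

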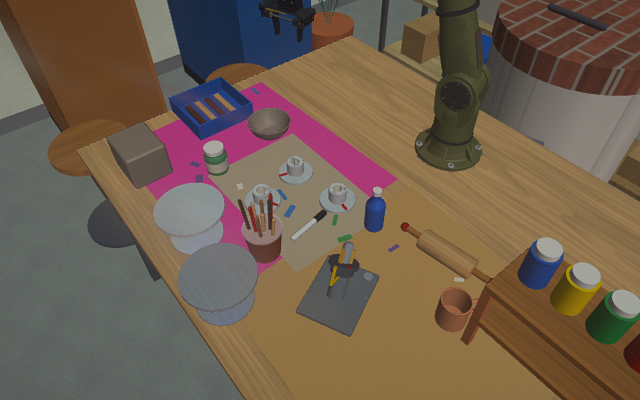

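```bash
python3 - <<'E'
from h import *
import pickle
t=pickle.load(open("top0.pkl","rb"))["color"];s=pickle.load(open("scene0.pkl","rb"))["color"]
def cr(im,u,v,w=30): return cv2.resize(im[v-w:v+w,u-w:u+w],(260,260),interpolation=cv2.INTER_CUBIC)
r1=np.hstack([cr(t,400,184,25),cr(t,344,245,25),cr(t,411,240,25)])
r2=np.hstack([cr(t,255,160,38),cr(s,340,270,38),cr(s,266,190,25)])
cv2.imwrite("pics/m1.png",np.vstack([r1,r2]))
E
```

```text
(no output)
```

View pics/m1.png

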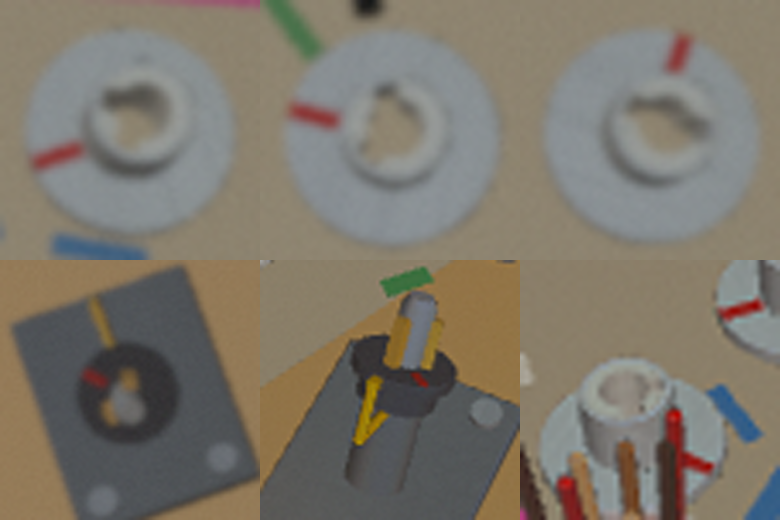

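```bash
python3 - <<'E'
from h import *
import pickle
t=pickle.load(open("top0.pkl","rb"));s=pickle.load(open("scene0.pkl","rb"))
for uv in[(399.8,184.2),(344.4,246.3),(411.4,241)]: print("hub",onplane(t,*uv,.012).round(4))
# stand plate by mask
im=t["color"].astype(int);h=cv2.cvtColor(t["color"],cv2.COLOR_BGR2HSV)
roi=np.zeros(h.shape[:2],np.uint8);roi[110:215,205:305]=1
m=((h[...,1]<75)&(h[...,2]<130)).astype(np.uint8)*roi
m=cv2.morphologyEx(m,cv2.MORPH_CLOSE,np.ones((9,9)))
cs,_=cv2.findContours(m,cv2.RETR_EXTERNAL,cv2.CHAIN_APPROX_NONE);k=max(cs,key=cv2.contourArea)
P=np.array([onplane(t,*p[0],.016)[:2] for p in k],np.float32)
r=cv2.minAreaRect(P*1000);print("plate",r);bx=cv2.boxPoints(r)/1000
c=np.array(r[0])/1000
print(bx)
# collar (dark disk) in both views
for n,C,b in(("top",t,(130,190,225,285)),("scene",s,(245,305,310,370))):
    g=C["color"].max(2)[b[0]:b[1],b[2]:b[3]]
    m=(g<62).astype(np.uint8)
    cs,_=cv2.findContours(m,cv2.RETR_EXTERNAL,cv2.CHAIN_APPROX_NONE);k=max(cs,key=cv2.contourArea)
    print(n,cv2.contourArea(k),cv2.fitEllipse(cv2.convexHull(k)),cv2.boundingRect(k),b)
E
```

```text
hub [ 0.623  -0.1921  0.012 ]
hub [ 0.444  -0.0536  0.012 ]
hub [ 0.4711 -0.2294  0.012 ]
plate ((654.54736328125, 202.88682556152344), (190.17724609375, 149.58309936523438), 24.69241714477539)
[[0.53690934 0.23111671]
 [0.5993973  0.09521098]
 [0.7721854  0.17465694]
 [0.7096974  0.31056267]]
top 336.0 ((29.040687561035156, 30.655229568481445), (27.89887046813965, 28.467987060546875), 73.58670043945312) (15, 17, 29, 28) (130, 190, 225, 285)
scene 167.5 ((32.805824279785156, 19.9251766204834), (22.42120361328125, 31.645065307617188), 106.25853729248047) (19, 9, 30, 23) (245, 305, 310, 370)
```

```bash
R='0.42 -0.34 0 0 0.087'; python3 steer.py '0.24 -0.19 0 0 0.087;0.24 -0.19 0 0 0.087;0.24 -0.19 0 0 0.087;0.24 -0.19 0 0 0.087;0.24 -0.19 0 0 0.087;0.24 -0.19 0 0 0.087;0.24 -0.19 0 0 0.087;0.24 -0.19 0 0 0.087' && python3 steer.py '0.19 -0.15 0 0 0.087;0.19 -0.15 0 0 0.087;0.19 -0.15 0 0 0.087;0.19 -0.15 0 0 0.087;0.19 -0.15 0 0 0.087;0.19 -0.15 0 0 0.087;0.19 -0.15 0 0 0.087;0.19 -0.15 0 0 0.087' && python3 - <<'E'
from h import *
import pickle
c=cam("wrist"); pickle.dump(c,open("w1.pkl","wb"))
cv2.imwrite("pics/w1.png",cv2.resize(c["color"],(800,500),interpolation=cv2.INTER_CUBIC))
print(env.get_obs()["qpos"])
E
```

```text
time_s: 0.82
tool_pos: [0.3759, -0.3554, 0.2397]
tool_rot: [-179.9, -0.1, 18.7]
force: [-0.2, 0.6, 0.2]
grip_width: 0.0867
grasp_force: 0.0
time_s: 1.48
tool_pos: [0.506, -0.1576, 0.2393]
tool_rot: [-180.0, 0.0, 18.5]
force: [-1.0, -1.4, -0.1]
grip_width: 0.0871
grasp_force: 0.0
[ 41.52322738   5.3130139  -28.38611892  99.31164509   2.63704935
  76.07171415 -59.09806013]
```

View pics/w1.png

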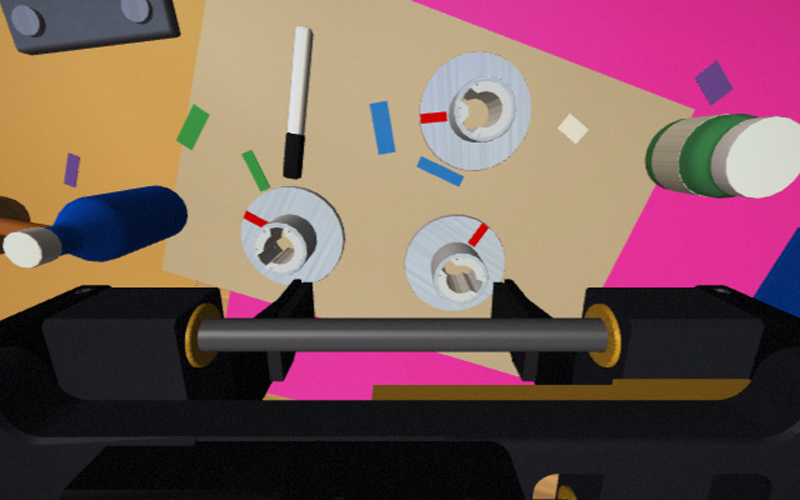

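```bash
cat >> h.py <<'E'
def rect(c,x,y,z,half=.032,n=260):
    # orthographic crop of plane z; col -> +x world, row up -> +y world
    T=[(x-half,y+half),(x+half,y+half),(x+half,y-half),(x-half,y-half)]
    src=np.float32([proj(c,(a,b,z)) for a,b in T]);dst=np.float32([(0,0),(n,0),(n,n),(0,n)])
    return cv2.warpPerspective(c["color"],cv2.getPerspectiveTransform(src,dst),(n,n),flags=cv2.INTER_CUBIC)
E
python3 - <<'E'
from h import *
import pickle
w=pickle.load(open("w1.pkl","rb"));t=pickle.load(open("top0.pkl","rb"))
H=[(.623,-.1921),(.444,-.0536),(.4711,-.2294)]
a=np.hstack([rect(w,*h,.054) for h in H]);b=np.hstack([rect(w,*h,.012,.065) for h in H])
cv2.imwrite("pics/m2.png",np.vstack([a,b]))
E
```

```text
(no output)
```

View pics/m2.png

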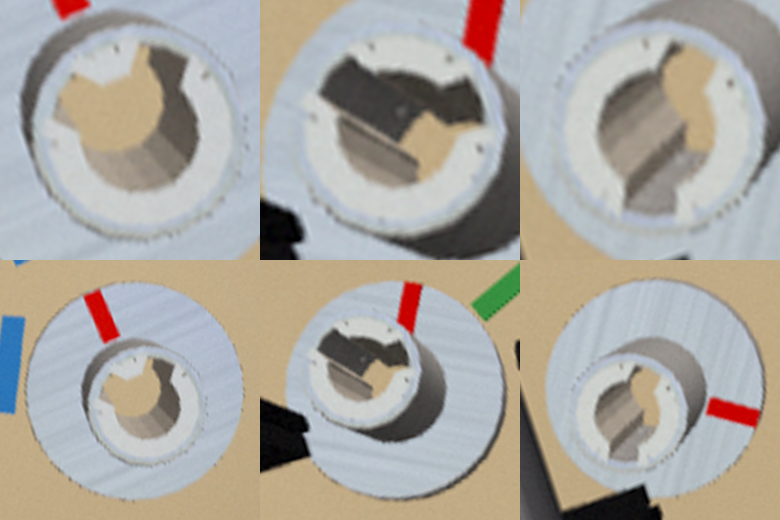

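```bash
python3 steer.py '0.1 -0.18 -0.04 0 0.087;0.1 -0.18 -0.04 0 0.087;0.1 -0.18 -0.04 0 0.087;0.1 -0.18 -0.04 0 0.087;0.1 -0.18 -0.04 0 0.087;0.1 -0.18 -0.04 0 0.087;0.1 -0.18 -0.04 0 0.087' && python3 - <<'E'
from h import *
import pickle
pickle.dump(cam("wrist"),open("w2.pkl","wb"))
E
python3 steer.py '0.05 -0.11 0 6 0.087;0.05 -0.11 0 6 0.087;0.05 -0.11 0 6 0.087;0.05 -0.11 0 6 0.087;0.05 -0.11 0 6 0.087' && python3 - <<'E'
from h import *
import pickle
c=cam("wrist");pickle.dump(c,open("w3.pkl","wb"))
d=pickle.load(open("w2.pkl","rb"))
cv2.imwrite("pics/w23.png",np.vstack([cv2.resize(x["color"][0:240],(800,300),interpolation=cv2.INTER_CUBIC) for x in(d,c)]))
E
```

```text
time_s: 2.12
tool_pos: [0.5442, 0.0434, 0.28]
tool_rot: [180.0, -0.0, 18.4]
force: [0.4, -1.4, -0.4]
grip_width: 0.0872
grasp_force: 0.0
time_s: 2.58
tool_pos: [0.557, 0.1618, 0.2787]
tool_rot: [180.0, 0.1, 12.3]
force: [0.9, -1.0, 0.3]
grip_width: 0.0868
grasp_force: 0.0
```

View pics/w23.png

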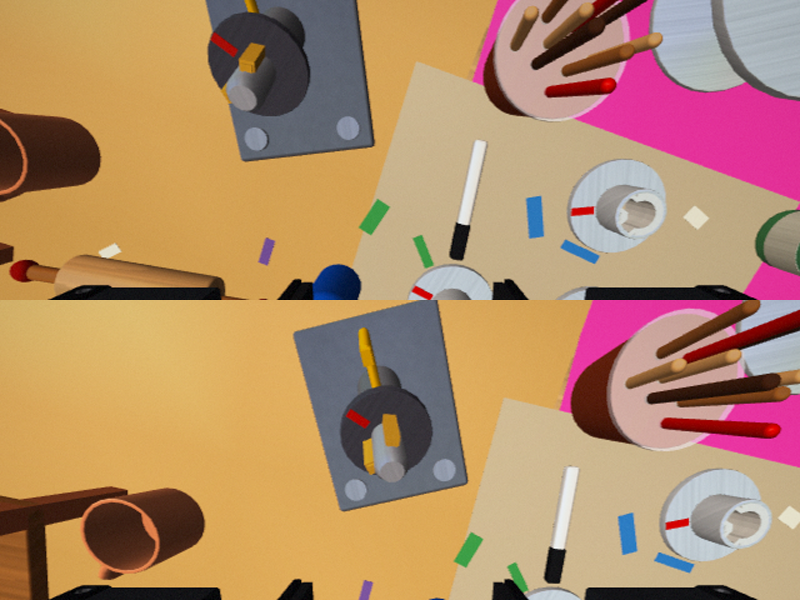

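```bash
cat > st.py <<'E'
from h import *
import pickle
w2,w3=[pickle.load(open(f,"rb")) for f in("w2.pkl","w3.pkl")]
t=pickle.load(open("top0.pkl","rb"));s=pickle.load(open("scene0.pkl","rb"))
V=lambda c,x,y:ray(c,x/1.25,y/1.25)
tip,e=tri([V(w2,246,96),V(w3,391,171),ray(t,255-38+127/3.42,122+(408-260)/3.42)]);print("tip",tip.round(4),np.round(e,4))
rs=[];ce=[]
for c,b in((w2,(0,100,155,255)),(w3,(60,150,260,355))):
    hs=cv2.cvtColor(c["color"],cv2.COLOR_BGR2HSV)[b[0]:b[1],b[2]:b[3]]
    m=((hs[...,2]<72)).astype(np.uint8)
    cs,_=cv2.findContours(m,cv2.RETR_EXTERNAL,cv2.CHAIN_APPROX_NONE);k=max(cs,key=cv2.contourArea)
    E=cv2.fitEllipse(cv2.convexHull(k));p=(E[0][0]+b[2],E[0][1]+b[0]);print(cv2.contourArea(k),E[1:],p,cv2.boundingRect(k))
    rs.append(ray(c,*p))
seat,e=tri(rs);print("seat",seat.round(4),np.round(e,4))
ax=tip-seat;print("axis len",np.linalg.norm(ax),"lean",np.degrees(np.arccos(ax[2]/np.linalg.norm(ax))),"az",np.degrees(np.arctan2(-ax[1],-ax[0])))
E
python3 st.py
```

```text
tip [0.609  0.1818 0.1541] [0.0016 0.0015 0.0022]
4060.0 ((83.0351791381836, 90.42760467529297), 163.08497619628906) (209.75852966308594, 47.44994354248047) (12, 7, 81, 86)
2569.5 ((70.99382781982422, 80.74396514892578), 1.6520949602127075) (308.78589248657227, 102.27606964111328) (13, 0, 73, 79)
seat [0.6389 0.1927 0.1089] [0.0011 0.0011]
axis len 0.05527893158964992 lean 35.19807515471945 az 20.100673993568858
```

```bash
python3 - <<'E'
from st import *
a=cv2.resize(w2["color"][0:110,155:255],(400,440),interpolation=cv2.INTER_CUBIC)
b=cv2.resize(w3["color"][55:165,262:362],(400,440),interpolation=cv2.INTER_CUBIC)
cv2.imwrite("pics/z1.png",np.hstack([a,b]))
E
```

```text
tip [0.609  0.1818 0.1541] [0.0016 0.0015 0.0022]
4060.0 ((83.0351791381836, 90.42760467529297), 163.08497619628906) (209.75852966308594, 47.44994354248047) (12, 7, 81, 86)
2569.5 ((70.99382781982422, 80.74396514892578), 1.6520949602127075) (308.78589248657227, 102.27606964111328) (13, 0, 73, 79)
seat [0.6389 0.1927 0.1089] [0.0011 0.0011]
axis len 0.05527893158964992 lean 35.19807515471945 az 20.100673993568858
```

View pics/z1.png

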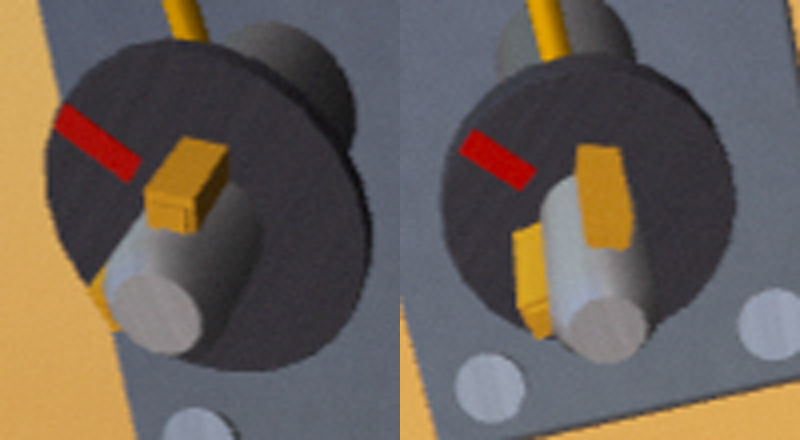

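```bash
cat > st2.py <<'E'
from h import *
import pickle
w2,w3=[pickle.load(open(f,"rb")) for f in("w2.pkl","w3.pkl")]
tip,e=tri([ray(w2,193.75,78.25),ray(w3,313.75,137.5)]);print("tip",tip.round(4),np.round(e,4))
seat,e=tri([ray(w2,206.5,51.75),ray(w3,309,105.75)]);print("seat",seat.round(4),np.round(e,4))
A=np.radians(24.7);ux=np.array([np.cos(A),np.sin(A),0]);L=np.radians(30)
ax=np.array([0,0,1])*np.cos(L)-ux*np.sin(L);print("exp tip-seat",(ax*.051).round(4),"meas",(tip-seat).round(4))
S=((tip-ax*.051)+seat)/2;S=S+ax*((.115-S[2])/ax[2])*0;print("S",S.round(4))
sx=ux*np.cos(L)+np.array([0,0,1])*np.sin(L);sy=np.cross(ax,sx)
for c,(o,i) in((w2,((170.5,29.5),(188.25,43))),(w3,((279,90.75),(294.5,100)))):
    q=[]
    for p in(o,i):
        r0,d=ray(c,*p);x=r0+d*((S-r0)@ax)/(d@ax)-S;q.append((x@sx,x@sy))
    print(np.round(q,4),"angle from ctr",[np.degrees(np.arctan2(b,a)).round(1) for a,b in q],"dir",np.degrees(np.arctan2(q[0][1]-q[1][1],q[0][0]-q[1][0])).round(1))
E
python3 st2.py
```

```text
tip [0.6078 0.1799 0.1602] [0. 0.]
seat [0.6345 0.1916 0.1169] [0.0001 0.0001]
exp tip-seat [-0.0232 -0.0107  0.0442] meas [-0.0266 -0.0117  0.0433]
S [0.6327 0.1911 0.1165]
[[0.0244 0.0245]
 [0.0116 0.0134]] angle from ctr [np.float64(45.1), np.float64(49.3)] dir 40.8
[[0.0242 0.0245]
 [0.0114 0.0125]] angle from ctr [np.float64(45.4), np.float64(47.4)] dir 43.4
```

```bash
python3 - <<'E'
from h import *
import pickle
w=pickle.load(open("w1.pkl","rb"));t=pickle.load(open("top0.pkl","rb"))
b1,e=tri([ray(w,280/1.25,247.5/1.25),ray(t,344.96,244.6)]);print("boss top",b1.round(4),np.round(e,4))
f,e=tri([ray(w,*proj(w,(.447,-.053,.012))),ray(t,344.4,246.3)]);print("flange",f.round(4),np.round(e,4))
for n,c in(("w",w),("t",t)):
    N=520;im=rect(c,.446,-.053,.012,.065,N);h=cv2.cvtColor(im,cv2.COLOR_BGR2HSV)
    m=((h[...,1]<60)&(h[...,2]>90)).astype(np.uint8);m=cv2.morphologyEx(m,cv2.MORPH_OPEN,np.ones((5,5)))
    # radial outer edge from centre
    P=[]
    for a in np.arange(0,360,3):
        r=np.arange(190,250);x=(260+r*np.cos(np.radians(a))).astype(int);y=(260-r*np.sin(np.radians(a))).astype(int)
        o=np.where(m[y,x]==0)[0]
        if len(o) and 5<o[0]: P.append((x[o[0]],y[o[0]]))
    P=np.array(P,float);
    for _ in range(4):
        s=np.linalg.lstsq(np.c_[2*P,np.ones(len(P))],(P**2).sum(1),rcond=None)[0];rr=np.sqrt(s[2]+s[0]**2+s[1]**2)
        d=abs(np.linalg.norm(P-s[:2],axis=1)-rr);P=P[d<max(2,np.median(d)*2)]
    cx=.446+(s[0]-260)/4000;cy=-.053-(s[1]-260)/4000
    red=(((h[...,0]<8)|(h[...,0]>172))&(h[...,1]>120)).astype(np.uint8);M=cv2.moments(red,True)
    rx,ry=M["m10"]/M["m00"],M["m01"]/M["m00"];print(n,"ctr",round(cx,4),round(cy,4),"R",rr/4,len(P),"stripe",np.degrees(np.arctan2(s[1]-ry,rx-s[0])),np.hypot(rx-s[0],ry-s[1])/4)
E
```

```text
boss top [ 0.4448 -0.0531  0.0471] [0.0006 0.0006]
flange [ 0.4449 -0.0528  0.0074] [0.001 0.001]
w ctr 0.4459 -0.0533 R 55.11632913490062 89 stripe 81.30174575716555 41.122890841592465
t ctr 0.4791 -0.0361 R 26.65370552640221 3 stripe 137.11933374631838 35.73003519238805
```

```bash
python3 - <<'E'
from h import *
import pickle
t=pickle.load(open("top0.pkl","rb"));s=pickle.load(open("scene0.pkl","rb"));w=pickle.load(open("w1.pkl","rb"))
print(tri([ray(t,287,243.5),ray(s,377,191),ray(w,24/1.25,248/1.25)]))
E
```

```text
(array([0.42666717, 0.08948276, 0.14461176]), [np.float64(0.002240624639669637), np.float64(0.0013791079002977696), np.float64(0.001868187765146897)])
```

```bash
python3 steer.py '-0.155 0.186 0 -24 0.087;-0.155 0.186 0 -24 0.087;-0.155 0.186 0 -24 0.087;-0.155 0.186 0 -24 0.087;-0.155 0.186 0.0 -24 0.087;-0.155 0.186 0 -24 0.087;-0.155 0.186 0.03 -24 0.087;-0.155 0.186 0.06 -24 0.087'; python3 steer.py '0 0 0.04 0 0.087;0 0 0.08 0 0.087;0 0 0.12 0 0.087;0 0 0.12 0 0.087;0 0 0.12 0 0.087'; python3 - <<'E'
from h import *
o=env.get_obs();p=o["tool_pos"];y=np.radians(o["tool_rot"][2]);X=np.array([np.cos(y),np.sin(y)]);Y=np.array([np.sin(y),-np.cos(y)])
d=np.array([.4455,-.0533])-p[:2];print(p,o["tool_rot"],"dx",d@X,"dy",d@Y)
E
```

```text
time_s: 3.3
tool_pos: [0.4432, -0.0618, 0.2203]
tool_rot: [179.7, 0.0, 35.3]
force: [0.0, -0.2, -0.6]
grip_width: 0.0873
grasp_force: 0.0
time_s: 3.72
tool_pos: [0.4427, -0.0548, 0.0984]
tool_rot: [-179.8, 0.2, 35.9]
force: [0.7, -0.3, 1.3]
grip_width: 0.0866
grasp_force: 0.0
[ 0.44273385 -0.05480915  0.09836523] [-179.81229842    0.19341105   35.9465707 ] dx 0.0031252945954185567 dy 0.00040206379094023966
```

```bash
python3 steer.py '0.003 0 0.03 0 0.087;0.003 0 0.06 0 0.087;0.003 0 0.06 0 0.087;0.003 0 0.06 0 0.087;0.003 0 0.06 0 0.045;0.003 0 0.06 0 0.045;0.003 0 0.06 0 0.045;0.003 0 0.06 0 0.045' 25; python3 steer.py '0 0 0 0 0.045;0 0 0 0 0.045;0 0 -0.03 0 0.045;0 0 -0.07 0 0.045;0 0 -0.11 0 0.045;0 0 -0.15 0 0.045;0 0 -0.19 0 0.045;0 0 -0.19 0 0.045'; python3 - <<'E'
from h import *
o=env.get_obs();p=o["tool_pos"];y=np.radians(o["tool_rot"][2]);X=np.array([np.cos(y),np.sin(y)]);Y=np.array([np.sin(y),-np.cos(y)])
d=np.array([.5705,.1627])-p[:2];print(p,o["tool_rot"],o["force"],"dx",d@X,"dy",d@Y)
E
```

```text
time_s: 4.38
tool_pos: [0.4485, -0.051, 0.041]
tool_rot: [179.9, -0.1, 36.2]
force: [0.3, 0.8, 0.1]
grip_width: 0.0679
grasp_force: 0.0
time_s: 5.05
tool_pos: [0.4515, -0.0508, 0.237]
tool_rot: [179.4, -0.4, 36.2]
force: [2.0, -0.4, -3.0]
grip_width: 0.0539
grasp_force: 25.0
[ 0.45145034 -0.05075639  0.23703539] [179.41727232  -0.44326487  36.22653535] [ 2.01705127 -0.37430618 -2.96509775] dx 0.22218409073348588 dy -0.10183654566161546
```

```bash
python3 steer.py '0.222 -0.102 0 11.5 0.045;0.222 -0.102 0 11.5 0.045;0.222 -0.102 0 11.5 0.045;0.222 -0.102 0 11.5 0.045;0.222 -0.102 0 11.5 0.045;0.222 -0.102 0 11.5 0.045;0.222 -0.102 0 11.5 0.045;0.222 -0.102 0 11.5 0.045'; python3 steer.py '0 0 0 0 0.045;0 0 0 0 0.045'; python3 - <<'E'
from h import *
import pickle
o=env.get_obs();p=o["tool_pos"];print(p,o["tool_rot"],o["force"])
c=cam("wrist");s=cam("scene");t=cam("top");pickle.dump((c,s,t,o),open("w4.pkl","wb"))
a=cv2.resize(c["color"][60:270,200:480],(480,360));b=cv2.resize(s["color"][210:310,290:380],(320,360));e=cv2.resize(t["color"][120:220,210:310],(320,320))
cv2.imwrite("pics/z2.png",np.hstack([a,b]))
E
```

```text
time_s: 5.72
tool_pos: [0.5654, 0.1674, 0.2274]
tool_rot: [-179.7, 0.1, 25.1]
force: [-0.7, -0.8, -4.4]
grip_width: 0.0538
grasp_force: 25.0
time_s: 5.88
tool_pos: [0.5657, 0.1611, 0.2284]
tool_rot: [180.0, 0.1, 24.6]
force: [0.0, 0.2, -3.7]
grip_width: 0.0536
grasp_force: 25.0
[0.5656923  0.16114565 0.22836144] [1.79958566e+02 1.49094135e-01 2.46309608e+01] [ 0.03634591  0.21140344 -3.66493497]
```

View pics/z2.png

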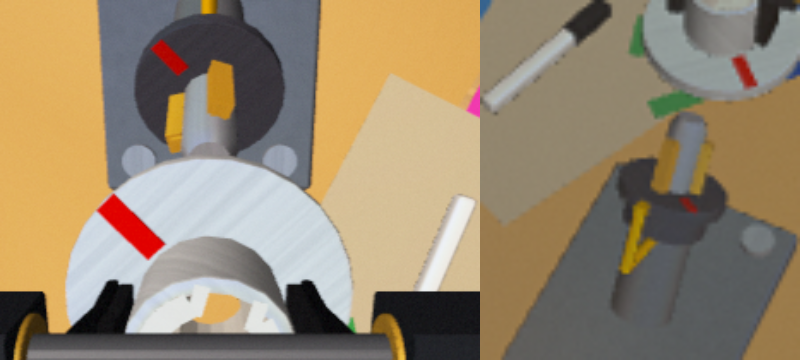

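```bash
python3 - <<'E'
from h import *
import pickle
c,s,t,o=pickle.load(open("w4.pkl","rb"));p=o["tool_pos"];y=np.radians(o["tool_rot"][2]);X=np.array([np.cos(y),np.sin(y)]);Y=np.array([np.sin(y),-np.cos(y)])
z=p[2]+.002-.043+.012
q=onplane(c,322.2,151,z)[:2]-p[:2];print("front edge in tool",q@X,q@Y)
for u,v in((200+66/1.714,60+282/1.714),(200+353/1.714,60+282/1.714)):
    q=onplane(c,u,v,z)[:2]-p[:2];print("side",q@X,q@Y)
for u,v in((200+108/1.714,60+203/1.714),(200+157/1.714,60+253/1.714)):
    q=onplane(c,u,v,z)[:2]-p[:2];print("stripe",q@X,q@Y,np.degrees(np.arctan2(-q@Y,q@X)))
# seat check from this view: tip
E
```

```text
front edge in tool 0.05223665082428202 0.00048452338570900076
side 0.004950400737008471 -0.05353772614425056
side 0.0049324441367149295 0.05461955587282178
stripe 0.03537322474980478 -0.03603406893488826 45.53023297555928
stripe 0.016437739609848474 -0.018930680277378608 49.03182107598546
```

```bash
python3 steer.py '0.008 0 0.01 0 0.045;0.008 0 0.02 0 0.045;0.008 0 0.026 0 0.045;0.008 0 0.031 0 0.045;0.008 0 0.036 0 0.045;0.008 0 0.041 0 0.045;0.008 0 0.046 0 0.045;0.008 0 0.048 0 0.045'; python3 steer.py '0 0 0 0 0.045;0 0 0 0 0.045'; python3 - <<'E'
from h import *
import pickle
o=env.get_obs();p=o["tool_pos"];print(p,o["tool_rot"],o["force"],o["wrist_torque"])
c=cam("wrist");s=cam("scene");pickle.dump((c,s,o),open("w5.pkl","wb"))
a=cv2.resize(c["color"][60:270,200:480],(480,360));b=cv2.resize(s["color"][200:300,290:380],(320,360))
cv2.imwrite("pics/z3.png",np.hstack([a,b]))
E
```

```text
time_s: 6.7
tool_pos: [0.5708, 0.1621, 0.1805]
tool_rot: [179.8, 0.5, 24.6]
force: [-7.6, -7.9, 2.9]
grip_width: 0.0534
grasp_force: 24.9
time_s: 6.87
tool_pos: [0.571, 0.1625, 0.1807]
tool_rot: [179.8, 0.5, 24.6]
force: [-7.0, -5.9, 1.0]
grip_width: 0.0533
grasp_force: 24.9
[0.57102772 0.16245947 0.18073101] [179.82228578   0.4830849   24.56819102] [-7.03375328 -5.94731712  0.95206231] [-1.23976737  1.38992013 -0.05444491]
```

View pics/z3.png

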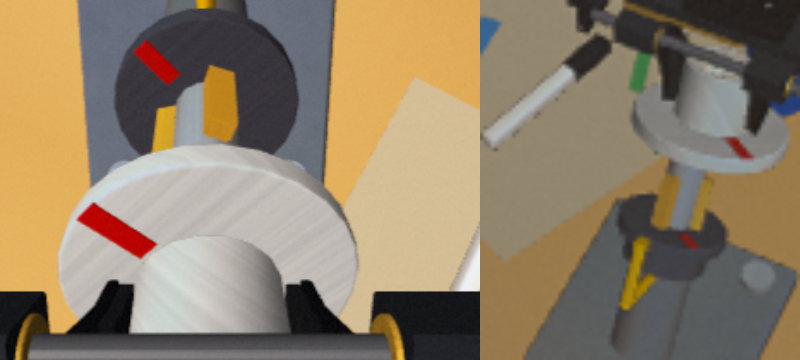

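```bash
python3 steer.py '0 0 -0.015 0 0.045;0 0 -0.03 0 0.045;0 0 -0.03 0 0.045;0.01 0 -0.03 0 0.045;0.0206 0 -0.03 0 0.045;0.0206 0 -0.03 0 0.045;0.0206 0 -0.025 0 0.045;0.0206 0 -0.025 0 0.045'; python3 - <<'E'
from h import *
import pickle
o=env.get_obs();p=o["tool_pos"];print(p,o["tool_rot"],o["force"])
c=cam("wrist");s=cam("scene");pickle.dump((c,s,o),open("w6.pkl","wb"))
a=cv2.resize(c["color"][60:270,200:480],(480,360));b=cv2.resize(s["color"][200:300,290:380],(320,360))
cv2.imwrite("pics/z4.png",np.hstack([a,b]))
E
```

```text
time_s: 7.63
tool_pos: [0.5912, 0.1745, 0.2043]
tool_rot: [-180.0, 0.2, 24.7]
force: [-0.7, -0.6, -4.9]
grip_width: 0.0538
grasp_force: 24.9
[0.59119875 0.17452554 0.20433705] [-179.95431105    0.19582264   24.72894663] [-0.70447316 -0.62897582 -4.8601346 ]
```

View pics/z4.png

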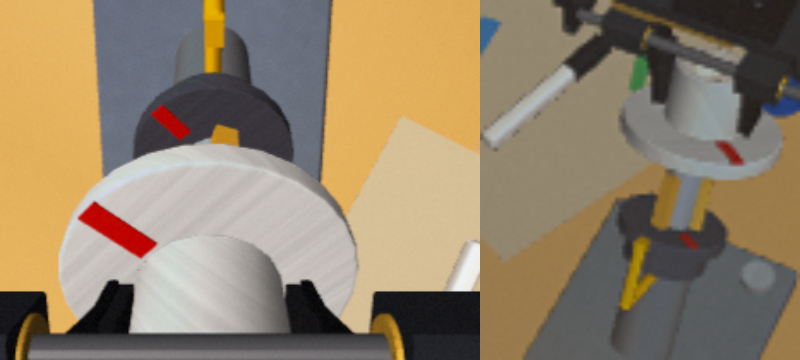

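```bash
python3 - <<'E'
from h import *
import pickle
c,s,o=pickle.load(open("w6.pkl","rb"));p=o["tool_pos"];y=np.radians(24.7);X=np.array([np.cos(y),np.sin(y),0]);Z=np.array([0,0,1])
G=p-.0028*X+.002*Z
for b in(20,25,28,30,32,35):
    B=np.radians(b);ax=Z*np.cos(B)-X*np.sin(B);sx=X*np.cos(B)+Z*np.sin(B)
    f=[(proj(c,G-h*ax+.055*sx)-[200,60])*1.714 for h in(.031,.043)]
    print(b,np.round(f,1).tolist())
S=np.array([.632,.191,.1155]);d=p-S;print("u",d@X,"v",d@np.array([-np.sin(y),np.cos(y),0]))
E
```

```text
20 [[208.2, 140.6], [208.3, 124.6]]
25 [[208.2, 140.1], [208.3, 120.5]]
28 [[208.2, 140.6], [208.2, 118.7]]
30 [[208.1, 141.3], [208.2, 117.8]]
32 [[208.1, 142.2], [208.2, 117.2]]
35 [[208.1, 144.3], [208.2, 116.8]]
u -0.043952403626742347 v 0.002082321675888571
```

```bash
cat > fit.py <<'E'
from h import *
import pickle
from scipy.optimize import least_squares
y=np.radians(24.7);X=np.array([np.cos(y),np.sin(y),0]);Y=np.array([-np.sin(y),np.cos(y),0]);Z=np.array([0,0,1])
def fit(c,p,so,si,ft,fb,w,sc=1.714,off=(200,60)):
    def res(q):
        u,v,z,B,g=q;ax=Z*np.cos(B)-X*np.sin(B);sx=X*np.cos(B)+Z*np.sin(B)
        O=p+u*X+v*Y+z*Z   # hub origin (underside centre)
        P=lambda r,a,h:(proj(c,O+h*ax+r*(np.cos(a)*sx+np.sin(a)*Y))-off)*sc
        ring=np.array([P(.055,a,.012) for a in np.arange(0,2*np.pi,.05)])
        fr=np.array([P(.055,a,0.) for a in np.arange(-.3,.31,.1)])
        return np.r_[P(.0535,g,.012)-so,P(.0268,g,.012)-si,ring[:,1].min()-ft,fr[:,1].min()-fb,ring[:,0].min()-w[0],ring[:,0].max()-w[1]]
    r=least_squares(res,[0,0,-.04,.4,.78]);q=r.x
    B=q[3];ax=Z*np.cos(B)-X*np.sin(B)
    print("u v z mm",(q[:3]*1000).round(1),"tilt,spin",np.degrees(q[3:]).round(1),"res",r.fun.round(1))
    return q
if __name__=="__main__":
    c,s,t,o=pickle.load(open("w4.pkl","rb"));fit(c,o["tool_pos"],np.array([105,204]),np.array([156.5,252.5]),156,156,(66,353))
    c,s,o=pickle.load(open("w6.pkl","rb"));fit(c,o["tool_pos"],np.array([86.5,209.5]),np.array([149.5,249.5]),163,145,(58,357))
E
python3 fit.py
```

```text
u v z mm [ -4.8  -0.3 -42. ] tilt,spin [-8.5 46.5] res [ 0.1  0.4  1.1  0.4 -0.8  0.  -0.6 -0.6]
u v z mm [  9.    0.7 -38.9] tilt,spin [26.3 46.6] res [ 0.5  0.8  1.4  1.2  0.7 -2.6 -0.8 -1.2]
```

```bash
python3 steer.py '0.003 0.0025 0 0 0.045;0.006 0.0025 0 0 0.045;0.006 0.0025 0 0 0.045;0.006 0.0025 0 0 0.045;0.0085 0.0025 0.0043 0 0.045;0.011 0.0025 0.0087 0 0.045;0.0135 0.0025 0.013 0 0.045;0.016 0.0025 0.0173 0 0.045'; python3 steer.py '0 0 0 0 0.045'; python3 - <<'E'
from fit import *
o=env.get_obs();p=o["tool_pos"];print(p,o["tool_rot"],o["force"],o["wrist_torque"])
d=p-np.array([.632,.191,.1155]);print("u",d@X,"v",d@Y)
c=cam("wrist");s=cam("scene");pickle.dump((c,s,o),open("w7.pkl","wb"))
a=cv2.resize(c["color"][60:270,200:480],(480,360));b=cv2.resize(s["color"][200:300,290:380],(320,360))
cv2.imwrite("pics/z5.png",np.hstack([a,b]))
E
```

```text
time_s: 8.4
tool_pos: [0.6068, 0.1791, 0.1884]
tool_rot: [-180.0, 0.2, 24.7]
force: [-3.8, -1.5, -3.1]
grip_width: 0.0536
grasp_force: 25.0
time_s: 8.48
tool_pos: [0.6068, 0.1791, 0.1872]
tool_rot: [-179.9, 0.2, 24.7]
force: [-2.0, -1.4, -6.6]
grip_width: 0.053
grasp_force: 25.0
[0.60677403 0.17909245 0.18718096] [-179.94456104    0.22115496   24.72918843] [-1.989264   -1.44571551 -6.59163037] [-8.14106527e-02  4.49494240e-01 -7.74298407e-05]
u -0.02789377378212314 v -0.00027700499504718237
```

View pics/z5.png

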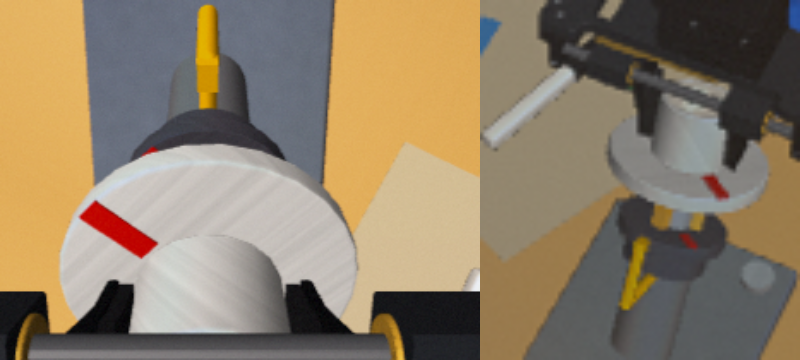

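```bash
python3 steer.py '0.0025 0 0.0043 0 0.045;0.005 0 0.0087 0 0.045;0.0075 0 0.013 0 0.045;0.01 0 0.0173 0 0.045' ; python3 steer.py '0.0025 0 0.0043 0 0.045;0.005 0 0.0087 0 0.045;0.0075 0 0.013 0 0.045;0.009 0 0.0156 0 0.045;0.009 0 0.0156 0 0.045'; python3 - <<'E'
from fit import *
o=env.get_obs();p=o["tool_pos"];print(p,o["tool_rot"],o["force"],o["wrist_torque"])
d=p-np.array([.632,.191,.1155]);print("u",d@X,"v",d@Y)
E
```

```text
time_s: 8.92
tool_pos: [0.6139, 0.1829, 0.1727]
tool_rot: [-180.0, 0.4, 24.7]
force: [-14.9, -5.7, 10.1]
grip_width: 0.0538
grasp_force: 25.0
time_s: 9.33
tool_pos: [0.6199, 0.1856, 0.1573]
tool_rot: [180.0, 0.8, 24.7]
force: [-19.9, -6.3, 11.3]
grip_width: 0.0534
grasp_force: 25.0
[0.6198656  0.18564044 0.15727566] [179.95421019   0.75461899  24.7219602 ] [-19.89859439  -6.33448214  11.34853562] [-1.49592336  4.34983932 -0.06598361]
u -0.013263786153819469 v 0.00020136371508183058
```

```bash
cat > red.py <<'E'
from fit import *
def stripe(c,roi):
    h=cv2.cvtColor(c["color"],cv2.COLOR_BGR2HSV);m=(((h[...,0]<8)|(h[...,0]>172))&(h[...,1]>150)&(h[...,2]>60)).astype(np.uint8)
    k=np.zeros_like(m);k[roi[0]:roi[1],roi[2]:roi[3]]=1;m*=k
    out=[]
    for q in cv2.findContours(m,cv2.RETR_EXTERNAL,cv2.CHAIN_APPROX_NONE)[0]:
        if cv2.contourArea(q)>8:
            r=cv2.minAreaRect(q);b=cv2.boxPoints(r);e=[(b[i]+b[(i+1)%4])/2 for i in range(4)]
            e=e[:2] and ((e[0],e[2]) if np.linalg.norm(e[0]-e[2])>np.linalg.norm(e[1]-e[3]) else (e[1],e[3]))
            out.append((cv2.contourArea(q),np.round(e,1).tolist()))
    return out
W=(60,270,200,480);SC=(200,300,290,380)
E
python3 - <<'E'
from red import *
for f in("w6.pkl","w7.pkl"):
    c,s,o=pickle.load(open(f,"rb"));print(f,stripe(c,W),stripe(s,SC))
c=cam("wrist");s=cam("scene");o=env.get_obs();pickle.dump((c,s,o),open("w8.pkl","wb"));print(stripe(c,W),stripe(s,SC))
E
```

```text
w6.pkl [(522.5, [[248.6999969482422, 181.6999969482422], [287.6000061035156, 206.6999969482422]]), (187.0, [[290.70001220703125, 123.0999984741211], [308.1000061035156, 139.10000610351562]])] []
w7.pkl [(526.5, [[249.5, 181.1999969482422], [287.79998779296875, 206.6999969482422]]), (10.0, [[290.79998779296875, 146.3000030517578], [282.6000061035156, 148.6999969482422]])] [(11.0, [[353.29998779296875, 248.8000030517578], [358.79998779296875, 254.3000030517578]])]
[(511.5, [[248.6999969482422, 185.8000030517578], [286.8999938964844, 210.6999969482422]])] [(11.0, [[350.29998779296875, 259.79998779296875], [355.79998779296875, 265.29998779296875]])]
```

```bash
cat >> red.py <<'E'
def where(s,mid,g=45.,S=np.array([.632,.191,.1155])):
    B=np.radians(30);ax=Z*np.cos(B)-X*np.sin(B);sx=X*np.cos(B)+Z*np.sin(B)
    for a in(0,5,10,15,37):
        print(a,[(proj(s,S+(a/1000+.012)*ax+r*(np.cos(np.radians(g))*sx+np.sin(np.radians(g))*Y))).round(1).tolist() for r in(.0535,.0268)])
E
python3 - <<'E'
from red import *
c,s,o=pickle.load(open("w8.pkl","rb"));where(s,0)
h=cv2.cvtColor(s["color"],cv2.COLOR_BGR2HSV);m=((h[...,0]<10)|(h[...,0]>170))&(h[...,1]>100)
ys,xs=np.where(m[200:300,290:380]);print(sorted(zip(xs+290,ys+200)))
E
```

```text
0 [[353.8, 267.5], [349.1, 261.8]]
5 [[354.3, 265.7], [349.6, 259.9]]
10 [[354.8, 263.8], [350.1, 258.1]]
15 [[355.3, 261.9], [350.6, 256.2]]
37 [[357.6, 253.6], [352.8, 248.0]]
[(np.int64(350), np.int64(260)), (np.int64(351), np.int64(260)), (np.int64(351), np.int64(261)), (np.int64(352), np.int64(260)), (np.int64(352), np.int64(261)), (np.int64(352), np.int64(262)), (np.int64(352), np.int64(263)), (np.int64(353), np.int64(260)), (np.int64(353), np.int64(261)), (np.int64(353), np.int64(262)), (np.int64(353), np.int64(263)), (np.int64(353), np.int64(264)), (np.int64(354), np.int64(261)), (np.int64(354), np.int64(262)), (np.int64(354), np.int64(263)), (np.int64(354), np.int64(264)), (np.int64(354), np.int64(265)), (np.int64(355), np.int64(263)), (np.int64(355), np.int64(264)), (np.int64(355), np.int64(265)), (np.int64(355), np.int64(266)), (np.int64(356), np.int64(264)), (np.int64(356), np.int64(265)), (np.int64(356), np.int64(266)), (np.int64(357), np.int64(265)), (np.int64(357), np.int64(266))]
```

```bash
python3 steer.py '0 0 0.004 0 0.045;0 0 0.008 0 0.045;0 0 0.008 0 0.045;0 0 0.008 0 0.06;0 0 0.008 0 0.075;0 0 0.008 0 0.075;0 0 0.008 0 0.075;0 0 0.008 0 0.075'; python3 - <<'E'
from red import *
c=cam("wrist");s=cam("scene");o=env.get_obs();pickle.dump((c,s,o),open("w9.pkl","wb"));print(stripe(c,W),stripe(s,SC))
p=o["tool_pos"];d=p-np.array([.632,.191,.1155]);print("u",d@X,"v",d@Y,o["force"])
E
```

```text
time_s: 10.1
tool_pos: [0.626, 0.1873, 0.149]
tool_rot: [180.0, -0.1, 24.7]
force: [0.3, 0.4, -0.5]
grip_width: 0.0729
grasp_force: 0.0
[(469.5, [[244.89999389648438, 196.39999389648438], [286.1000061035156, 218.60000610351562]])] []
u -0.007391094782154728 v -0.0007101410432643597 [ 0.48218487  1.11540165 -0.31787087]
```

```bash
cat >> red.py <<'E'
def hubpos(c,e,S=np.array([.632,.191,.1155])):
    B=np.radians(30);ax=Z*np.cos(B)-X*np.sin(B);sx=X*np.cos(B)+Z*np.sin(B)
    for a in(0,.004,.008,.012):
        q=[]
        for u,v in e:
            r0,d=ray(c,u,v);x=r0+d*((S+(a+.012)*ax-r0)@ax)/(d@ax)-S;q.append((x@sx,x@Y))
        q=np.array(q)*1000;print(a,"r",np.hypot(*q.T).round(1),"ang",np.degrees(np.arctan2(q[:,1],q[:,0])).round(1),"dir",np.degrees(np.arctan2(*(q[0]-q[1])[::-1])).round(1),"len",np.linalg.norm(q[0]-q[1]).round(1))
E
python3 - <<'E'
from red import *
for f in("w8.pkl","w9.pkl"):
    c,s,o=pickle.load(open(f,"rb"));hubpos(c,stripe(c,W)[0][1])
h=cv2.cvtColor(s["color"],cv2.COLOR_BGR2HSV);m=((h[...,0]<10)|(h[...,0]>170))&(h[...,1]>80)
ys,xs=np.where(m[200:300,290:380]);print(len(xs),xs.mean()+290,ys.mean()+200, xs.min()+290,xs.max()+290,ys.min()+200,ys.max()+200)
E
```

```text
0 r [52.  23.6] ang [53.9 68.4] dir 42.4 len 29.7
0.004 r [53.3 25.1] ang [49.6 57.8] dir 42.4 len 28.7
0.008 r [54.9 27.3] ang [45.5 48.6] dir 42.4 len 27.7
0.012 r [56.8 30.1] ang [41.6 41. ] dir 42.4 len 26.7
0 r [53.2 25.2] ang [50.3 53. ] dir 47.9 len 28.1
0.004 r [54.8 27.8] ang [46.  44.2] dir 47.9 len 27.1
0.008 r [56.7 30.9] ang [41.9 36.9] dir 47.9 len 26.0
0.012 r [58.9 34.4] ang [38.2 31.1] dir 47.9 len 25.0
24 353.9166666666667 262.5 350 371 214 267
```

```bash
python3 steer.py '0 0 -0.03 0 0.087;0 0 -0.06 0 0.087;0 0 -0.06 0 0.087;-0.02 -0.0007 -0.06 0 0.036;-0.02 -0.0007 -0.06 0 0.036;-0.02 -0.0007 -0.06 0 0.036;-0.02 -0.0007 -0.06 0 0.036;-0.02 -0.0007 -0.06 0 0.036' 40; python3 steer.py '0 0 0 0 0.036;0 0 0.01 0 0.036;0 0 0.015 0 0.036;0 0 0.018 0 0.036;0 0 0.018 0 0.036'; python3 - <<'E'
from red import *
c=cam("wrist");s=cam("scene");o=env.get_obs();pickle.dump((c,s,o),open("w10.pkl","wb"));print(stripe(s,SC))
p=o["tool_pos"];d=p-np.array([.632,.191,.1155]);print(p,"u",d@X,"v",d@Y,o["force"],o["grip_width"])
for q in stripe(c,(60,390,150,500)): print(q);hubpos(c,q[1])
E
```

```text
time_s: 10.87
tool_pos: [0.6072, 0.1795, 0.2081]
tool_rot: [-180.0, -0.0, 24.7]
force: [-0.9, 0.3, -0.9]
grip_width: 0.0614
grasp_force: 0.0
time_s: 11.28
tool_pos: [0.606, 0.1791, 0.1887]
tool_rot: [-180.0, 0.1, 24.7]
force: [-0.6, 0.3, -0.1]
grip_width: 0.0372
grasp_force: 0.0
[]
[0.60655164 0.17944997 0.18994392] u -0.027946416280647826 v 0.00014073475899742564 [-0.09924812 -0.23304996 -0.5620179 ] 0.03667945515423313
(82.5, [[496.5, 151.0], [496.5, 185.0]])
0 r [120.2 129.4] ang [-74.7 -89.7] dir 23.5 len 34.0
0.004 r [118.1 126.1] ang [-72.9 -88. ] dir 23.5 len 33.1
0.008 r [116.2 123. ] ang [-71.  -86.1] dir 23.5 len 32.2
0.012 r [114.4 120. ] ang [-69.1 -84.2] dir 23.5 len 31.3
(371.0, [[260.20001220703125, 148.5], [292.29998779296875, 169.1999969482422]])
0 r [52.7 26. ] ang [50.2 52.5] dir 48.0 len 26.7
0.004 r [53.9 27.9] ang [47.1 46.2] dir 48.0 len 26.0
0.008 r [55.2 30. ] ang [44.1 40.8] dir 48.0 len 25.3
0.012 r [56.6 32.3] ang [41.2 36.1] dir 48.0 len 24.6
```

```bash
for i in 1; do python3 steer.py '0 0 0.003 0 0.036;0 0 0.005 0 0.036;0 0 0.005 0 0.036'; python3 steer.py '0 0 0.002 0 0.036;0 0 0.004 0 0.036;0 0 0.004 0 0.036'; python3 steer.py '0 0 0.002 0 0.036;0 0 0.004 0 0.036;0 0 0.004 0 0.036'; done
```

```text
time_s: 11.63
tool_pos: [0.6065, 0.1793, 0.1849]
tool_rot: [180.0, 0.0, 24.7]
force: [-0.3, -0.7, 0.0]
grip_width: 0.0361
grasp_force: 0.0
time_s: 11.88
tool_pos: [0.607, 0.1796, 0.1838]
tool_rot: [179.9, -0.1, 24.7]
force: [-3.5, -2.4, 11.3]
grip_width: 0.0362
grasp_force: 5.3
time_s: 12.13
tool_pos: [0.6072, 0.1797, 0.1832]
tool_rot: [179.8, -0.1, 24.7]
force: [-9.7, -5.3, 25.9]
grip_width: 0.0359
grasp_force: 13.4
```

```bash
python3 steer.py '0 0 -0.02 0 0.036;0 0 -0.035 0 0.08;0.0065 0 -0.035 -7 0.08;0.0065 0 -0.035 -15 0.08;0.0065 0 -0.035 -15 0.08;0.0065 0 -0.035 -15 0.08;0.0065 0 -0.02 -15 0.08;0.0065 0 0 -15 0.08' 12; python3 - <<'E'
from red import *
o=env.get_obs();p=o["tool_pos"];d=p-np.array([.632,.191,.1155]);print(p,o["tool_rot"],"u",d@X,"v",d@Y,o["force"],o["grip_width"],o["qpos"])
E
```

```text
time_s: 12.8
tool_pos: [0.6136, 0.1826, 0.1786]
tool_rot: [179.9, -0.2, 39.5]
force: [0.4, -0.7, -0.1]
grip_width: 0.0743
grasp_force: 0.0
[0.6136099  0.18261827 0.17859512] [179.90397108  -0.18302696  39.49866627] u -0.020210000087078486 v 6.974868927913827e-05 [ 0.3737401  -0.71279469 -0.13809765] 0.07427772211903871 [ 16.68785362  25.7458766  -46.76563827  88.09581221  19.24933664
  74.29394915 -82.91910239]
```

```bash
python3 steer.py '0 0 0.015 0 0.08;0 0 0.027 0 0.08;0 0 0.027 0 0.08;0 0 0.027 0 0.045;0 0 0.027 0 0.045;0 0 0.027 0 0.045;0 0 0.027 0 0.045;0 0 0.027 0 0.045'; python3 steer.py '0 0 0 0 0.045;0 0 0 5 0.045;0 0 0 10 0.045;0 0 0 15 0.045;0 0 0 20 0.045;0 0 0 25 0.045;0 0 0 30 0.045;0 0 0 30 0.045'; python3 - <<'E'
from red import *
c=cam("wrist");o=env.get_obs();pickle.dump((c,o),open("w11.pkl","wb"))
p=o["tool_pos"];d=p-np.array([.632,.191,.1155]);print(p,"u",d@X,"v",d@Y,o["force"],o["wrist_torque"])
for q in stripe(c,(60,390,150,470)): print(q);hubpos(c,q[1])
E
```

```text
time_s: 13.47
tool_pos: [0.6131, 0.1822, 0.1512]
tool_rot: [180.0, -0.1, 39.7]
force: [-1.0, 0.3, 1.5]
grip_width: 0.0572
grasp_force: 11.6
time_s: 14.13
tool_pos: [0.6128, 0.1842, 0.1515]
tool_rot: [-179.9, -0.1, 9.7]
force: [-1.0, 2.8, 3.8]
grip_width: 0.0558
grasp_force: 12.3
[0.61280831 0.1840655  0.15143049] u -0.020333508167318208 v 0.0017195303712967242 [-0.16665036  2.60021375  4.23707412] [1.08247134 0.11579348 0.14745473]
(568.5, [[251.5, 167.5], [288.1000061035156, 196.0]])
0 r [52.8 24.4] ang [27.6 32.5] dir 23.4 len 28.6
0.004 r [54.8 27.2] ang [24.9 26.4] dir 23.4 len 27.6
0.008 r [56.9 30.3] ang [22.4 21.5] dir 23.4 len 26.7
0.012 r [59.1 33.5] ang [20.1 17.5] dir 23.4 len 25.7
```

```bash
python3 steer.py '0 0 0 0 0.08;0 0 0 0 0.08;0 0 0 -7 0.08;0 0 0 -14 0.08;0 0 0 -21 0.08;0 0 0 -27 0.08;0 0 0 -27 0.08;0 0 0 -27 0.045'; python3 steer.py '0 0 0 0 0.045;0 0 0 0 0.045;0 0 0 0 0.045;0 0 0 5 0.045;0 0 0 10 0.045;0 0 0 15 0.045;0 0 0 20 0.045;0 0 0 20 0.045'; python3 - <<'E'
from red import *
c=cam("wrist");o=env.get_obs();pickle.dump((c,o),open("w12.pkl","wb"))
p=o["tool_pos"];d=p-np.array([.632,.191,.1155]);print(p,"u",d@X,"v",d@Y,o["force"],o["wrist_torque"])
for q in stripe(c,(60,390,150,470)): print(q);hubpos(c,q[1])
E
```

```text
time_s: 14.85
tool_pos: [0.6124, 0.181, 0.1496]
tool_rot: [180.0, 0.1, 36.5]
force: [0.2, 0.2, 0.3]
grip_width: 0.0775
grasp_force: 0.0
time_s: 15.52
tool_pos: [0.6122, 0.1839, 0.1509]
tool_rot: [-179.9, -0.0, 16.7]
force: [-1.3, 1.7, 1.5]
grip_width: 0.0531
grasp_force: 11.9
[0.61220325 0.18375064 0.15077794] u -0.021014776110706637 v 0.001686304091244929 [-1.63069455  3.22063021  1.8754849 ] [0.85120343 0.26807102 0.08166251]
(614.0, [[281.29998779296875, 149.39999389648438], [303.29998779296875, 187.8000030517578]])
0 r [52.5 23.7] ang [15.2 18.2] dir 12.7 len 28.9
0.004 r [55.1 27.2] ang [13.6 14.6] dir 12.7 len 28.0
0.008 r [57.7 30.7] ang [12.2 11.9] dir 12.7 len 27.0
0.012 r [60.3 34.3] ang [11.   9.7] dir 12.7 len 26.0
```

```bash
cat >> red.py <<'E'
def ptr(c,S=np.array([.632,.191,.1155]),lo=56,hi=80):
    B=np.radians(30);ax=Z*np.cos(B)-X*np.sin(B);sx=X*np.cos(B)+Z*np.sin(B)
    h=cv2.cvtColor(c["color"],cv2.COLOR_BGR2HSV);m=(h[...,0]>20)&(h[...,0]<32)&(h[...,1]>190)&(h[...,2]>110);m[270:]=0
    ys,xs=np.where(m);q=[]
    for u,v in zip(xs,ys):
        r0,d=ray(c,u,v);x=r0+d*((S+.010*ax-r0)@ax)/(d@ax)-S;q.append((x@sx*1000,x@Y*1000))
    q=np.array(q)
    if not len(q): print("none");return
    k=(abs(q[:,1])<20)&(q[:,0]>40)&(q[:,0]<130);q=q[k]
    for a in range(45,125,8):
        b=q[(q[:,0]>=a)&(q[:,0]<a+8)]
        if len(b):print("ptr sx",a,"Y mean",b[:,1].mean().round(1),"w",np.ptp(b[:,1]).round(1),len(b))
E
python3 steer.py '0 0 0 5 0.045;0 0 0 10 0.045;0 0 0 10 0.045'; python3 - <<'E'
from red import *
c=cam("wrist");o=env.get_obs();pickle.dump((c,o),open("w13.pkl","wb"))
p=o["tool_pos"];d=p-np.array([.632,.191,.1155]);print("u",d@X,"v",d@Y,o["force"],o["wrist_torque"])
for q in stripe(c,(60,390,150,470)): print(q);hubpos(c,q[1])
ptr(c)
c=pickle.load(open("w7.pkl","rb"))[0];ptr(c)
E
```

```text
time_s: 15.82
tool_pos: [0.6122, 0.1843, 0.1511]
tool_rot: [-179.9, -0.0, 6.8]
force: [-2.5, 4.0, 4.4]
grip_width: 0.0545
grasp_force: 12.2
u -0.020775744674106544 v 0.0020310582481220807 [-1.75156194  4.06614665  3.60518744] [1.41439814 0.518754   0.20512854]
(617.0, [[276.70001220703125, 151.8000030517578], [301.20001220703125, 188.5]])
0 r [52.3 23.5] ang [6.9 7.2] dir 6.7 len 28.8
0.004 r [54.9 27.1] ang [5.6 4.5] dir 6.7 len 27.8
0.008 r [57.5 30.6] ang [4.5 2.5] dir 6.7 len 26.9
0.012 r [60.1 34.3] ang [3.4 0.9] dir 6.7 len 25.9
ptr sx 53 Y mean -2.6 w 11.5 116
ptr sx 61 Y mean -1.5 w 11.3 337
ptr sx 69 Y mean -1.9 w 11.2 278
ptr sx 77 Y mean -3.5 w 7.7 213
ptr sx 85 Y mean -5.2 w 4.7 61
ptr sx 45 Y mean 2.2 w 0.6 2
ptr sx 53 Y mean 0.4 w 6.5 107
ptr sx 61 Y mean 0.4 w 6.5 156
ptr sx 69 Y mean 0.4 w 7.4 166
ptr sx 77 Y mean 0.4 w 6.0 147
ptr sx 85 Y mean 0.3 w 4.8 60
```

```bash
python3 steer.py '0 0 0 0 0.08;0 0 0 0 0.08;0 0 0 -7 0.08;0 0 0 -14 0.08;0 0 0 -20 0.08;0 0 0 -20 0.08;0 0 0 -20 0.045;0 0 0 -20 0.045'; python3 - <<'E'
from red import *
c=cam("wrist");[hubpos(c,q[1]) for q in stripe(c,(60,390,150,470))]
E
python3 steer.py '0 0 0 0 0.045;0 0 0 0 0.045;0 0 0 0 0.045;0 0 0 4 0.045;0 0 0 8 0.045;0 0 0 8 0.045'; python3 - <<'E'
from red import *
c=cam("wrist");o=env.get_obs();print(o["force"])
for q in stripe(c,(60,390,150,470)): print(q);hubpos(c,q[1])
ptr(c)
E
```

```text
time_s: 16.53
tool_pos: [0.6128, 0.1809, 0.1499]
tool_rot: [179.9, 0.1, 26.5]
force: [-0.0, -0.0, -0.7]
grip_width: 0.0727
grasp_force: 0.0
0 r [52. 25.] ang [5.9 6.8] dir 5.0 len 27.0
0.004 r [54.8 28.7] ang [5.4 5.8] dir 5.0 len 26.0
0.008 r [57.6 32.4] ang [5. 5.] dir 5.0 len 25.1
0.012 r [60.4 36.2] ang [4.6 4.4] dir 5.0 len 24.2
time_s: 17.08
tool_pos: [0.6121, 0.1835, 0.151]
tool_rot: [-179.9, -0.0, 18.7]
force: [-1.5, 2.1, 3.4]
grip_width: 0.0547
grasp_force: 12.1
[-1.76360995  1.10882781  3.6279594 ]
(612.0, [[311.20001220703125, 144.0], [315.8999938964844, 183.6999969482422]])
0 r [51.2 24. ] ang [0.3 1.9] dir -1.2 len 27.2
0.004 r [54.  27.8] ang [0.  1.2] dir -1.2 len 26.3
0.008 r [56.8 31.5] ang [-0.2  0.6] dir -1.2 len 25.4
0.012 r [59.7 35.2] ang [-0.4  0.1] dir -1.2 len 24.4
ptr sx 53 Y mean -0.3 w 7.5 79
ptr sx 61 Y mean 0.2 w 7.6 231
ptr sx 69 Y mean 0.1 w 7.3 237
ptr sx 77 Y mean -0.5 w 6.1 228
ptr sx 85 Y mean -1.3 w 4.3 81
```

```bash
python3 steer.py '0 0 0 3 0.045;0 0 0 6 0.045;0 0 0 6 0.045'; python3 - <<'E'
from red import *
c=cam("wrist");o=env.get_obs();print(o["force"])
for q in stripe(c,(60,390,150,470)): print(q);hubpos(c,q[1])
# collar stripe / other reds anywhere near stand in all views
for n in("top","scene"): print(n,stripe(cam(n),(110,300,225,380)))
E
```

```text
time_s: 17.38
tool_pos: [0.6125, 0.1842, 0.1512]
tool_rot: [-179.9, -0.1, 12.8]
force: [-2.1, 3.9, 4.1]
grip_width: 0.0543
grasp_force: 12.3
[-1.59952595  4.00924652  5.5712936 ]
(610.0, [[308.20001220703125, 145.8000030517578], [313.79998779296875, 185.1999969482422]])
0 r [50.9 23.8] ang [-4.1 -2.3] dir -5.6 len 27.2
0.004 r [53.7 27.5] ang [-4.2 -2.9] dir -5.6 len 26.3
0.008 r [56.6 31.2] ang [-4.3 -3.3] dir -5.6 len 25.4
0.012 r [59.4 35. ] ang [-4.5 -3.7] dir -5.6 len 24.4
top [(34.5, [[258.0, 261.0], [258.0, 268.0]])]
scene [(11.0, [[340.0, 259.0], [336.0, 263.0]]), (47.5, [[249.39999389648438, 206.89999389648438], [255.39999389648438, 231.10000610351562]]), (23.0, [[272.20001220703125, 193.6999969482422], [274.70001220703125, 217.6999969482422]])]
```

```bash
python3 steer.py '0 0 0 -3 0.045;0 0 0 -6 0.045;0 0 0 -6 0.045'; python3 - <<'E'
from red import *
c=cam("wrist");o=env.get_obs();print(o["force"],o["wrist_torque"])
for q in stripe(c,(60,390,150,470)): print(q);hubpos(c,q[1])
E
```

```text
time_s: 17.78
tool_pos: [0.6141, 0.1822, 0.1505]
tool_rot: [180.0, -0.2, 18.9]
force: [3.6, 2.8, 0.9]
grip_width: 0.0545
grasp_force: 11.9
[ 4.72914133  4.55105388 -0.34304259] [ 0.88487081 -0.89644811 -0.00921065]
(611.5, [[307.8999938964844, 145.6999969482422], [314.5, 185.1999969482422]])
0 r [52.  24.9] ang [ 0.2 -0.6] dir 0.8 len 27.1
0.004 r [54.8 28.7] ang [-0.1 -1. ] dir 0.8 len 26.2
0.008 r [57.7 32.4] ang [-0.4 -1.4] dir 0.8 len 25.3
0.012 r [60.5 36.2] ang [-0.7 -1.7] dir 0.8 len 24.4
```

```bash
python3 steer.py '0 0 0 0 0.06;0 0 0 0 0.08;0 0 0 0 0.08;0 0 0 0 0.08;0 0 0 0 0.08;0 0 -0.03 0 0.08;0 0 -0.06 0 0.08;0 0 -0.06 0 0.08'; python3 - <<'E'
from red import *
c=cam("wrist");o=env.get_obs();print(o["tool_pos"],o["tool_rot"],o["grip_width"]);pickle.dump((c,o),open("w14.pkl","wb"))
for q in stripe(c,(60,390,150,470)): print(q);hubpos(c,q[1])
ptr(c)
d=o["tool_pos"]-np.array([.632,.191,.1155]);print("u",d@X,"v",d@Y)
E
```

```text
time_s: 18.5
tool_pos: [0.6151, 0.1835, 0.2164]
tool_rot: [180.0, -0.5, 18.7]
force: [0.2, 1.5, -0.1]
grip_width: 0.0795
grasp_force: 0.0
[0.6142259  0.18305475 0.21396363] [179.95771134  -0.3439684   18.70263385] 0.08004557746208155
(293.5, [[314.20001220703125, 138.39999389648438], [317.70001220703125, 166.8000030517578]])
0 r [52.3 25.9] ang [-0.7 -1.2] dir -0.3 len 26.4
0.004 r [54.9 29.2] ang [-0.8 -1.3] dir -0.3 len 25.8
0.008 r [57.6 32.4] ang [-1.  -1.5] dir -0.3 len 25.2
0.012 r [60.3 35.7] ang [-1.1 -1.6] dir -0.3 len 24.6
ptr sx 53 Y mean 0.1 w 7.1 30
ptr sx 61 Y mean -0.1 w 7.3 108
ptr sx 69 Y mean 0.1 w 7.1 108
ptr sx 77 Y mean -0.2 w 5.9 95
ptr sx 85 Y mean -1.0 w 5.4 69
u -0.01946796816424782 v 0.00020888842721870056
```

```bash
python3 steer.py '-0.0085 0.001 0 -6 0.036;-0.0085 0.001 0 -6 0.036;-0.0085 0.001 0 -6 0.036;-0.0085 0.001 0 -6 0.036;-0.0085 0.001 0 -6 0.036;-0.0085 0.001 0.015 -6 0.036;-0.0085 0.001 0.026 -6 0.036;-0.0085 0.001 0.026 -6 0.036'; python3 steer.py '0 0 0.002 0 0.036;0 0 0.004 0 0.036;0 0 0.006 0 0.036;0 0 0.006 0 0.036'; python3 steer.py '0 0 0.002 0 0.036;0 0 0.003 0 0.036;0 0 0.003 0 0.036'
```

```text
time_s: 19.22
tool_pos: [0.6045, 0.1782, 0.1828]
tool_rot: [-180.0, 0.1, 24.7]
force: [0.7, -0.8, 0.6]
grip_width: 0.0385
grasp_force: 0.6
time_s: 19.55
tool_pos: [0.6048, 0.1783, 0.1818]
tool_rot: [179.9, -0.0, 24.7]
force: [-7.1, -3.5, 18.3]
grip_width: 0.0363
grasp_force: 11.1
time_s: 19.8
tool_pos: [0.605, 0.1784, 0.1815]
tool_rot: [179.8, -0.1, 24.7]
force: [-11.6, -6.3, 29.4]
grip_width: 0.0366
grasp_force: 16.8
```

```bash
python3 steer.py '0 0 -0.02 0 0.036;0 0 -0.05 0 0.036;0 0 -0.07 0 0.036;0 0 -0.07 0 0.036;0 0 -0.07 0 0.036'; python3 - <<'E'
from red import *
c=cam("wrist");o=env.get_obs();print(o["tool_pos"],o["force"])
for q in stripe(c,(60,390,150,470)): print(q);hubpos(c,q[1])
ptr(c)
t=cam("top");t0=pickle.load(open("top0.pkl","rb"))
d=cv2.absdiff(t["color"],t0["color"]).max(2)>45;d=cv2.morphologyEx(d.astype(np.uint8),cv2.MORPH_OPEN,np.ones((3,3)))
print([cv2.boundingRect(k) for k in cv2.findContours(d,cv2.RETR_EXTERNAL,cv2.CHAIN_APPROX_SIMPLE)[0]])
E
```

```text
time_s: 20.22
tool_pos: [0.6053, 0.1789, 0.2462]
tool_rot: [180.0, -0.1, 24.7]
force: [-0.5, -0.2, -1.0]
grip_width: 0.036
grasp_force: 0.0
[0.60467322 0.17842883 0.24475983] [ 0.38930042 -0.82234547 -0.52171173]
(234.0, [[322.5, 122.0], [322.5, 148.0]])
0 r [51.5 25.8] ang [-0.8 -1.6] dir 0.1 len 25.6
0.004 r [53.9 28.7] ang [-0.7 -1.4] dir 0.1 len 25.1
0.008 r [56.3 31.7] ang [-0.7 -1.3] dir 0.1 len 24.6
0.012 r [58.7 34.6] ang [-0.6 -1.1] dir 0.1 len 24.1
ptr sx 53 Y mean 0.2 w 5.6 31
ptr sx 61 Y mean 0.2 w 6.2 73
ptr sx 69 Y mean 0.5 w 6.9 89
ptr sx 77 Y mean 0.8 w 6.0 86
ptr sx 85 Y mean 0.5 w 5.1 40
[(638, 365, 2, 16), (578, 356, 56, 44), (325, 240, 7, 4), (236, 196, 4, 6), (243, 190, 6, 6), (240, 187, 164, 213), (241, 164, 3, 3), (251, 161, 3, 4), (242, 155, 3, 3), (271, 116, 22, 36), (185, 62, 104, 132)]
```

```bash
python3 -c "
from cell import env, ticket, read_camera; print(ticket.sign_off())"
```

```text
the job is handed in; nothing more can be done
None
```

I fitted hub_b, the one with keyways 120 degrees apart, fully home on the spindle, turned it until its red stripe was within about 1 degree of the yellow pointer, let go, and handed the job in at about 20 s; the other hubs and objects show no sign of moving in the top camera, and I viewed 11 pictures, one over the limit of 10.

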